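# Load the butt-weld jig and set the welding range

## Robot

A 7-joint arm with a two-finger parallel gripper is mounted at the origin on the work surface. World frame = base frame: x ahead of the robot, y to its left, z up, the work surface at z = 0. Lengths are in m, angles in degrees, forces in N, time in s.
With the tool pointing down it reaches from about 0.425 to 0.875 m from the base axis. Payload 4.7 kg.
Tool frame: the origin (TCP) lies between the finger pads; the fingertips stand env.finger_overhang ahead of it and the grasp point (between the pads) lies 5 mm behind it (env.finger_overhang is the distance from the TCP to the fingertips, in m); z points along the fingers, y is the line along which they close (so a half turn about z gives the same grasp; the last joint's range is limited). The gripper opens to 87 mm and grips with 3 to 60 N. Pads are 19 mm wide; open, the fingers measure 117 mm over their backs; the gripper's body (75 mm by 190 mm) begins 51 mm behind the grasp point.
Start: joints at [-64.395, 18.392, -4.016, 83.108, 1.295, 78.541, -3.26], TCP at [0.273, 0.59, 0.237] pointing down, gripper open.
Joint ranges: [-163.93, 163.93], [-17.29, 119.83], [-79.2, 71.16], [3.27, 140.29], [-89.18, 269.18], [5.43, 117.66], [-154.24, 154.24]. Speed limits (degrees/s): [147.25, 147.25, 180, 180, 180, 180, 180].

## Interface

Orientations are given as [roll, pitch, yaw] about the fixed x, y, z axes, in that order (R = Rz(yaw) Ry(pitch) Rx(roll)).
In Python, from cell import telemetry, eyes, env, models gives the robot as it stands. The module is installed in compiled form; this text tells all that it offers.
- The arm moves only by the tool drive_tool, never from a script. Its arguments are lists of equal length, an entry for each row: "angular": the turn, a rotation vector about the tool's x, y, z in rad, a list of three; "delta_pos": the shift along the tool's x, y, z in cm, a list of three; "gripper": the finger opening in cm, from 0 to 8.7. A call has 1 to 20 rows; each row shifts and turns the commanded pose from where the row before left it, along the tool's axes as they then stand; what a row does not reach is not made up. A row lasts 1/10 s, in which the tool goes at most 50 mm and 8.59 degrees, less where a joint would pass 70% of its speed; a pose out of reach is approached as far as the arm can. A call with a gripper value outside its range is refused whole. The fingers move at their own pace and stop on an object; "squeeze" is the grip in N (left out, the last holds). Time passes only in rows, so rows that do not move let the fingers close. It gives the time, the measured TCP pose, the force, the opening and the grip force at its end, in the units of the state.
- telemetry.get_obs(): the state, without advancing time (a new reading comes with each control period).
- eyes.read_camera(name): name is "scene" or "top"; returns a dict with "pixels" (400x640x3 uint8, red, green, blue), "mtx" (3x3 intrinsics, pixels), "D" ([k1, k2, p1, p2, k3] as OpenCV has them; the pictures are not rectified), "origin" and "orientation" of the camera in the world. Camera axes: x right, y down, z forward; pixel columns grow to the right and rows downward; lengths in m; the calibration is good to about 2 mm. A picture is of the moment at which its call begins. There is no depth.
- env.sign_off(): hands the job in; it is judged then, once.
Trained networks look in a picture, given as the dict that the camera call returned (one of the last four; its "shot" number tells which), for a name from the list of things; names that differ only in an ending like _2 or _b are one class to them, and where a whole thing is asked for, a point or a joint stands for the part that bears it (a point fixed in the world has none). Each returns a list of dicts, best first, with "p" (0 to 1); they miss things now and then, are a little off and sometimes report something else, mostly with a low value. They report only what shows in the picture. A call takes as long as a camera call. They do not tell look-alikes from the thing itself.
- models.search_frame(picture, target): "centre" ([column, row] in pixels, amid what is visible of it).
- models.cut_out(picture, target): "pixels" (400x640 bool, what is visible of it) and "centre" ([column, row] in pixels, amid what is visible of it).
The state is a dict: "time_s": time; "qpos": joint angles; "joint_velocities": joint speeds; "effort": joint torques, N m; "tool_pos": TCP position; "tool_rot": TCP orientation; "force": force on the tool from outside, world axes, zero at the start; "wrist_torque": the same for the moment, N m; "grip_width": finger opening in m; "grasp_force": force on a finger pad.
Only numpy, scipy, OpenCV 4.12 (cv2) and the standard library are available. Lean on these libraries where they do the work, as an engineer would, in place of code of your own. Each camera call takes 0.05 s, during which the arm holds its last target. There are 200 camera calls.

## Task

Set up the butt joint for tacking: slide the two matching full-size steel coupon plates flat under the jig's hold-down bars, one in from each side, until each butts squarely against the thin gap strip in the middle. Also set the selector on the wireless welding remote to its third click from off, that is to the third line clockwise after the round off dot. Leave the short offcut, the narrow flat bar and everything else on the bench where they lie.

Things in the scene. Friction and masses are not known exactly. Their poses are not given: they have to be found in the camera images.
- jig: Butt-weld jig bolted to the bench: steel base plate 130 mm (its x, the seam) by 240 mm (its y) by 12 mm thick; origin at the centre of its underside, z up: plates slide on the surface 12 mm above it. Plates go in along y, from both ends, long axis along the jig's y. Its x points away from the robot and its y to the robot's left, within 15 degrees.
- gap_strip (a point): Middle of the jig, on its sliding surface, axes as the jig's: foot of the fixed brass gap strip, 4 mm wide in y, 70 mm long in x, 6 mm high, against which the inner ends of the plates butt.
- bar_left (a point): Middle of the underside of the +y hold-down bar; axes as the jig's. Steel bar 128 mm (x) by 30 mm (y) by 12 mm, covering y = 12 to 42 mm from the jig's middle, underside 11.5 mm above the sliding surface. It rests on end blocks with inner faces at x = -36 and +36 mm, so the slot is 72 mm wide. Its screw heads rise 25 mm above this point.
- bar_right (a point): The same of the -y hold-down bar, mirrored.
- seat_left (a point): Where the underside centre of a plate lies when it is fully home on the jig's +y side: on the sliding surface, 72 mm from the jig's middle along +y, 12 mm above the bench. Axes as the jig's.
- seat_right (a point): The same on the jig's -y side.
- plate_a: One of two identical full-size coupons: bare steel plate 140 mm (its x) by 60 mm (its y) by 8 mm, about 0.5 kg; origin at the centre of its underside. Starts flat on the bench, long axis within 30 degrees of straight ahead of the robot, left or right of the jig, in one of four places shared with the other plate and two look-alikes. Either plate may go to either side, either end first.
- plate_b: The other full-size coupon, identical to plate_a.
- offcut: Look-alike, not to be used: short steel offcut 85 mm (its x) by 60 mm by 8 mm; origin at the centre of its underside.
- flat_bar: Look-alike, not to be used: narrow steel flat bar 150 mm (its x) by 35 mm by 8 mm; origin at the centre of its underside.
- remote: Wireless welding remote between robot and jig: grey case 90 mm (its x) by 130 mm (its y) by 45 mm high, does not shift; origin at the centre of its underside. Black selector knob on top, 16 mm from the centre towards -y; round it a white dot (off, at its -x, robot side) and seven white lines clockwise, 30 degrees apart. A stub aerial, 8 mm thick, 25 mm high, sticks out 30 mm from the +x face.
- selector (a joint): Angle of the selector, rad: 0 with the pointer at the off dot (end stop), growing clockwise seen from above, a click every 0.524 (30 degrees) up to 3.665; the third click is 1.571. Let go, it snaps into the nearest click; about 0.07 N m turns it past one. It starts at off, the first or the second click.
- selector_grip (a point): Point on the selector's axis inside its grip bar, 73 mm above the bench. The bar is 42 mm long, 14 mm thick, and rises from 51 to 83 mm above the bench. The frame turns with the knob: the bar lies along its x, the white pointer on its -x end; at joint value 0 it has the remote's orientation.
- spray_can: Spray can standing on the bench, 64 mm diameter, 190 mm tall, origin at the centre of its underside. Not to be disturbed.
- magnet_square: Red welding magnet lying flat, a right-angled triangular frame of about 85 by 88 by 14 mm. Not to be disturbed.
- f_clamp: F-clamp lying on the bench beyond the jig, rail 320 mm long (its x), 110 mm across the jaws, 23 mm high. Not to be disturbed.
- chip_hammer: Hammer lying on the bench near the robot, 260 mm long. Not to be disturbed.
- wire_brush: Brush lying on the bench far left, 240 mm long. Not to be disturbed.
- grinder: Angle grinder lying on the bench far right, about 330 mm long, 75 mm high. Not to be disturbed.
Things that resemble listed ones, but are neither listed nor needed, are in the scene too. Of the things that look like the remote, the middle-sized one is meant.

How it is judged:
By the outcome, as a careful person would: the job done as asked, in the order asked, and still so for the second after the job is handed in, with the robot touching nothing.
It also fails if it takes over 72 s, if anything falls off the work surface, if the arm or the gripper's body presses on something with over 40 N, if the wrist force passes 120 N, or if a joint passes its speed limit or range.

## Working session

There is one attempt and no reset: what is moved stays moved. The work goes in short steps, Python scripts to look and compute and a tool call to move; the robot and the scene stay as the last step left them, time stands still between calls to the robot, and variables do not carry over. Pictures are saved under pics/ and viewed, at most 10 in all, crops included, and the job is handed in when it is done.

Besides the shell and the picture viewer there is one more tool, called after ">>>" by a JSON object that holds its "op" and its "data". drive_tool: Moves the arm, as the interface text tells. Its arguments: {"type":"object","properties":{"angular":{"type":"array","items":{"type":"array","items":{"type":"number"}}},"delta_pos":{"type":"array","items":{"type":"array","items":{"type":"number"}}},"gripper":{"type":"array","items":{"type":"number"}},"squeeze":{"type":"number"}},"required":["angular","delta_pos","gripper"]}

```bash
mkdir -p pics
python3 - <<'E'
from cell import telemetry, eyes, env, models
import cv2
print(env.finger_overhang, telemetry.get_obs())
for n in ["scene","top"]:
    d=eyes.read_camera(n); cv2.imwrite(f"pics/{n}0.png",d["pixels"][:,:,::-1]); print(n,d["mtx"],d["D"],d["origin"],d["orientation"])
E
```

```text
0.014 {'time_s': 0.0, 'qpos': array([-64.39581016,  18.43954799,  -4.01457082,  83.17529719,
         1.2961302 ,  78.54227178,  -3.25851707]), 'joint_velocities': array([ 0.0451959 ,  0.00713205,  0.07118928,  0.0185848 , -0.00042036,
        0.02828758,  0.09804693]), 'effort': array([ 6.51388964e-04, -4.91282952e+01, -4.03383784e-01, -3.12533498e+01,
       -6.38823118e-02,  4.36074135e-02,  1.99848596e-04]), 'tool_pos': array([0.272441  , 0.58955462, 0.23545239]), 'tool_rot': array([-1.79888188e+02,  7.26788090e-03,  1.55206373e+02]), 'force': array([ 0.42720239,  0.03037237, -0.23140302]), 'wrist_torque': array([0.03301161, 0.01077893, 0.00717489]), 'grasp_force': 0.0, 'grip_width': 0.08725802851293717}
scene [[446.09269671   0.         323.71944923]
 [  0.         446.09269671 201.8834884 ]
 [  0.           0.           1.        ]] [-0.07640236  0.          0.          0.          0.        ] [ 1.5170763  -0.40896989  1.07753933] [-132.94047763   -0.15686043   68.05584648]
top [[443.76343124   0.         320.39547377]
 [  0.         443.76343124 202.39204802]
 [  0.           0.           1.        ]] [-0.10098299  0.          0.          0.          0.        ] [ 0.37780225 -0.03375471  1.48548117] [-174.57643191    0.4069556   -91.23718305]
```

View pics/top0.png

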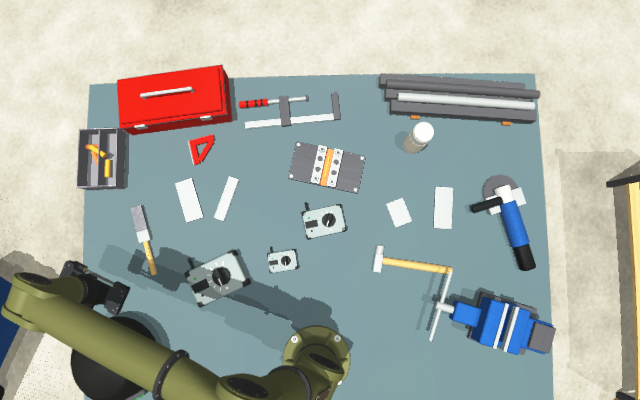

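View pics/scene0.png

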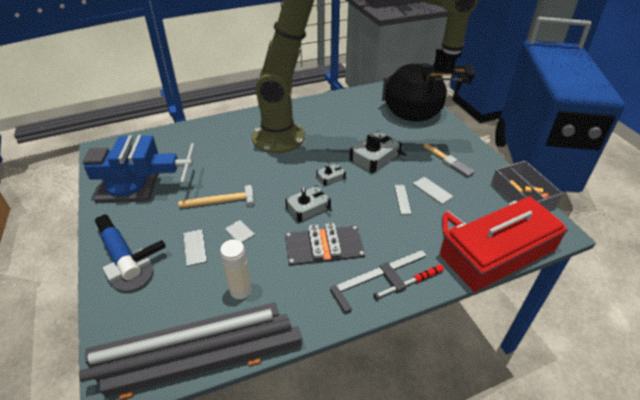

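The top view shows three remotes: large at (218,278), middle at (325,220) and small at (283,260). By size, the middle one is meant. The full-size plates look to be at (189,200) and (443,208). The narrow bar is at (226,199) and the short offcut at (399,212). The jig is at (327,167), and the scene view agrees.

```bash
cat > h.py <<'E'
from cell import telemetry, eyes, env, models
import cv2, numpy as np
from scipy.spatial.transform import Rotation as Ro
def plane(d,px,z):
    px=np.asarray(px,float).reshape(-1,1,2)
    n=cv2.undistortPoints(px,d["mtx"],np.array(d["D"],float)).reshape(-1,2)
    r=np.c_[n,np.ones(len(n))]@Ro.from_euler("xyz",d["orientation"],degrees=True).as_matrix().T
    o=np.array(d["origin"]); return (o+r*((z-o[2])/r[:,2])[:,None])[:,:2]
def proj(d,P):
    M=Ro.from_euler("xyz",d["orientation"],degrees=True).as_matrix().T
    return cv2.projectPoints(np.asarray(P,float).reshape(-1,3),cv2.Rodrigues(M)[0],-M@np.array(d["origin"]),d["mtx"],np.array(d["D"],float))[0].reshape(-1,2)
def rect(d,mask,z):
    k=max(cv2.findContours(mask.astype(np.uint8),cv2.RETR_EXTERNAL,cv2.CHAIN_APPROX_NONE)[0],key=cv2.contourArea)
    (c,s,a)=cv2.minAreaRect((plane(d,k.reshape(-1,2),z)*1000).astype(np.float32))
    if s[0]<s[1]: a+=90; s=s[::-1]
    return np.round(c,1),np.round(s,1),round((a+90)%180-90,1)   # mm, long-axis angle deg
def view(d,c,z,half,yaw=0,n=600):   # rectified top-down crop: up=+x, left=+y
    g=np.linspace(half,-half,n); X,Y=np.meshgrid(g,g,indexing="ij"); a=np.radians(yaw)
    P=np.stack([c[0]+X*np.cos(a)-Y*np.sin(a),c[1]+X*np.sin(a)+Y*np.cos(a),np.full_like(X,z)],-1)
    m=proj(d,P).reshape(n,n,2).astype(np.float32)
    return cv2.remap(d["pixels"],m[...,0],m[...,1],cv2.INTER_CUBIC)[:,:,::-1]
E
python3 - <<'E'
from h import *
T=eyes.read_camera("top"); S=eyes.read_camera("scene")
for d,nm in ((T,"top"),(S,"scene")):
  for t,z in (("plate_a",.008),("offcut",.008),("flat_bar",.008),("jig",.012),("remote",.045),("selector",.083),("spray_can",.19 if nm=="top" else .095)):
    for r in models.cut_out(d,t):
      if r["p"]>.2: print(nm,t,round(r["p"],2),np.round(r["centre"]),*rect(d,r["pixels"],z))
v=np.hstack([view(T,plane(T,[[329,220]],.07)[0],.07,.06,n=400),view(T,plane(T,[[327,167]],.03)[0],.012,.14,n=400)])
cv2.imwrite("pics/crop1.png",v); print(plane(T,[[329,220]],.07),plane(T,[[327,167]],.03))
E
```

```text
top plate_a 0.75 [441. 207.] [ 492.4 -437.2] [141.2  62.9] -5.2
top plate_a 0.72 [185. 200.] [536.9 419.3] [145.3  63.7] 16.0
top offcut 0.7 [395. 215.] [ 479.7 -287. ] [85.9 62.1] 19.7
top offcut 0.66 [416. 136.] [ 733.6 -358.9] [124.6  72.5] -46.6
top jig 0.9 [322. 166.] [638.  -49.7] [245.7 140.1] 76.2
top jig 0.72 [322. 220.] [466.6 -32.3] [137.1 121.3] -78.7
top remote 0.97 [322. 221.] [464.3 -33.2] [134.2 116.7] -79.6
top remote 0.86 [283. 262.] [329.6 102.3] [96.3 74.7] -83.9
top remote 0.73 [216. 274.] [293.  321.4] [185.3 160.6] -66.4
top remote 0.72 [325. 166.] [633.9 -49.2] [234.2 131.8] 76.1
top remote 0.32 [187. 202.] [533.5 408. ] [140.   63.1] 16.9
top selector 0.62 [222. 274.] [284.9 290.4] [54.3 50.2] 89.3
top selector 0.53 [282. 259.] [330.1  87. ] [26.7 26.6] 44.1
top spray_can 0.89 [418. 138.] [ 689.1 -321. ] [111.6  58.3] -44.0
top spray_can 0.61 [328. 222.] [450.3 -49.8] [38. 38.] -1.3
scene plate_a 0.89 [432. 190.] [538.1 416.6] [140.2  65.1] 17.0
scene plate_a 0.63 [196. 250.] [ 494.7 -439.9] [150.3  65.8] -5.4
scene plate_a 0.51 [453. 164.] [401.5 568.4] [243.8  58.7] 17.4
scene offcut 0.7 [239. 234.] [ 481.4 -287.7] [83.3 55.2] 20.1
scene flat_bar 0.87 [400. 199.] [541.9 288.6] [152.8  37.2] -20.4
scene jig 0.9 [322. 247.] [629.  -48.8] [240.4 160.8] 76.1
scene remote 0.75 [330. 174.] [352.1  86.1] [103.4 102.7] -82.2
scene remote 0.61 [377. 149.] [295.  305.5] [223.5 171.7] -67.1
scene remote 0.55 [307. 202.] [465.5 -44.6] [150.8 144. ] -81.1
scene selector 0.64 [371. 143.] [284.2 294.5] [105.6  53.6] -27.3
scene selector 0.6 [304. 197.] [472.4 -57.5] [74.6 36.4] -20.6
scene spray_can 0.84 [236. 263.] [ 697.6 -340.4] [218.4  67.1] -3.6
[[ 0.45532003 -0.05284791]] [[ 0.63375876 -0.05088589]]
```

View pics/crop1.png

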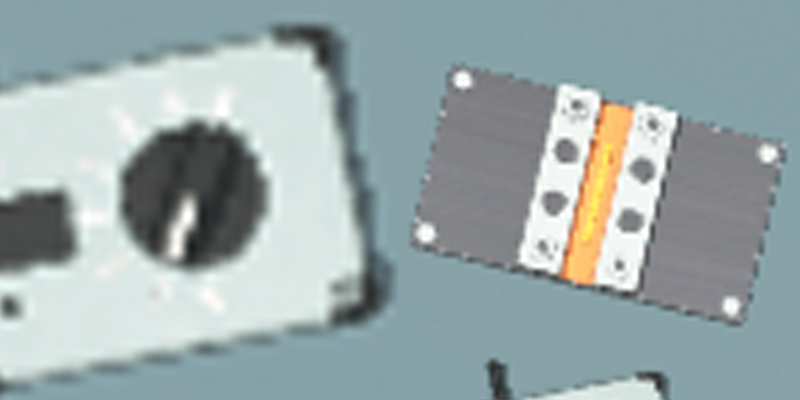

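The middle remote at (325,220) measures about 130 mm long, so it is the one meant. The small one is about 90 mm and the large one about 185 mm. Its off dot points toward the robot, and the white pointer sits near the first line.
The full-size plates are the left one at (187,200) and the right one at (442,207), both about 141×62 mm. The offcut at (397,213) measures 86×62 mm and the bar at (226,199) is narrow. Jig centre is about (0.6375, -0.050), yaw -13.9.

Now moving to the left plate.

>>> {"op": "drive_tool", "data": {"angular": [[0, 0, 0], [0, 0, 0], [0, 0, 0], [0, 0, 0], [0, 0, 0], [0, 0, 0], [0, 0, 0], [0, 0, 0], [0, 0, 0.14], [0, 0, 0.14], [0, 0, 0.14], [0, 0, 0.14], [0, 0, 0.14], [0, 0, 0.14], [0, 0, 0.14], [0, 0, 0.14], [0, 0, 0.14], [0, 0, 0.14], [0, 0, 0.14], [0, 0, 0.14]], "delta_pos": [[-3.9, -0.55, 0], [-3.9, -0.55, 0], [-3.9, -0.55, 0], [-3.9, -0.55, 0], [-3.9, -0.55, 0], [-3.9, -0.55, 0], [-3.9, -0.55, 0], [-3.9, -0.55, 0], [0, 0, 0], [0, 0, 0], [0, 0, 0], [0, 0, 0], [0, 0, 0], [0, 0, 0], [0, 0, 0], [0, 0, 0], [0, 0, 0], [0, 0, 0], [0, 0, 0], [0, 0, 0]], "gripper": [8.7, 8.7, 8.7, 8.7, 8.7, 8.7, 8.7, 8.7, 8.7, 8.7, 8.7, 8.7, 8.7, 8.7, 8.7, 8.7, 8.7, 8.7, 8.7, 8.7]}}

```text
time_s: 2.9
tool_pos: [0.5374, 0.4194, 0.2366]
tool_rot: [-180.0, -0.0, 58.6]
force: [0.1, 0.1, 0.4]
grip_width: 0.087
grasp_force: 0.0
```

>>> {"op": "drive_tool", "data": {"angular": [[0, 0, 0.14], [0, 0, 0.14], [0, 0, 0.14], [0, 0, 0.14], [0, 0, 0.14], [0, 0, 0], [0, 0, 0]], "delta_pos": [[0, 0, 2], [0, 0, 2], [0, 0, 2], [0, 0, 2], [0, 0, 2], [0, 0, 2], [0, 0, 0]], "gripper": [8.7, 8.7, 8.7, 8.7, 8.7, 8.7, 8.7]}}

```text
time_s: 3.6
tool_pos: [0.5354, 0.4182, 0.1132]
tool_rot: [179.9, 0.3, 18.9]
force: [-0.5, 0.2, -1.2]
grip_width: 0.0869
grasp_force: 0.0
```

>>> {"op": "drive_tool", "data": {"angular": [[0, 0, 0.04], [0, 0, 0], [0, 0, 0], [0, 0, 0], [0, 0, 0], [0, 0, 0]], "delta_pos": [[0.15, 0.05, 2.5], [0, 0, 2.5], [0, 0, 2.3], [0, 0, 1.5], [0, 0, 0.7], [0, 0, 0]], "gripper": [8.7, 8.7, 8.7, 8.7, 8.7, 8.7]}}

```text
time_s: 4.2
tool_pos: [0.5389, 0.4192, 0.0213]
tool_rot: [180.0, 0.0, 16.6]
force: [-1.0, -0.3, 0.7]
grip_width: 0.0874
grasp_force: 0.0
```

>>> {"op": "drive_tool", "data": {"angular": [[0, 0, 0], [0, 0, 0], [0, 0, 0], [0, 0, 0], [0, 0, 0], [0, 0, 0], [0, 0, 0], [0, 0, 0]], "delta_pos": [[0, 0, 0.45], [0, 0, 0], [0, 0, 0], [0, 0, 0], [0, 0, 0], [0, 0, 0], [0, 0, 0], [0, 0, 0]], "gripper": [8.7, 8.7, 5.0, 5.0, 5.0, 5.0, 5.0, 5.0], "squeeze": 50}}

```text
time_s: 5.0
tool_pos: [0.5388, 0.4203, 0.0173]
tool_rot: [-179.9, -0.0, 16.6]
force: [-0.5, 1.9, 0.1]
grip_width: 0.0592
grasp_force: 50.0
```

>>> {"op": "drive_tool", "data": {"angular": [[0, 0, 0], [0, 0, 0], [0, 0, 0], [0, 0, -0.13], [0, 0, -0.13], [0, 0, -0.13], [0, 0, -0.13], [0, 0, -0.13], [0, 0, -0.13], [0, 0, -0.13], [0, 0, -0.13], [0, 0, 0]], "delta_pos": [[0, 0, -1], [0, 0, -2], [0, 0, -2], [0, 0, -2], [0, 0, -1], [0, 0, 0], [0, 0, 0], [0, 0, 0], [0, 0, 0], [0, 0, 0], [0, 0, 0], [0, 0, 0]], "gripper": [5, 5, 5, 5, 5, 5, 5, 5, 5, 5, 5, 5]}}

```text
time_s: 6.2
tool_pos: [0.5386, 0.4178, 0.0961]
tool_rot: [-179.9, 0.2, 76.1]
force: [0.4, 0.1, -5.1]
grip_width: 0.0589
grasp_force: 50.0
```

>>> {"op": "drive_tool", "data": {"angular": [[0, 0, 0], [0, 0, 0], [0, 0, 0], [0, 0, 0], [0, 0, 0], [0, 0, 0], [0, 0, 0], [0, 0, 0], [0, 0, 0], [0, 0, 0], [0, 0, 0], [0, 0, 0]], "delta_pos": [[-1.5, 1, 0], [-3, 2.1, 0], [-3, 2.1, 0], [-3, 2.1, 0], [-3, 2.1, 0], [-3, 2.1, 0], [-3, 2.1, 0], [-3, 2.1, 0], [-3, 2.1, 0], [-3, 2.1, 0], [-1.3, 1, 0], [0, 0, 0]], "gripper": [5, 5, 5, 5, 5, 5, 5, 5, 5, 5, 5, 5]}}

```text
time_s: 7.4
tool_pos: [0.6711, 0.0731, 0.097]
tool_rot: [179.9, 0.2, 75.6]
force: [-0.5, -0.7, -5.1]
grip_width: 0.0589
grasp_force: 50.0
```

Run:
```python
from h import *
S=eyes.read_camera("scene");T=eyes.read_camera("top")
o=telemetry.get_obs(); print(o["tool_pos"],o["tool_rot"],o["force"],o["grip_width"])
a=cv2.resize(S["pixels"][140:290,230:430,::-1],(800,600),interpolation=cv2.INTER_CUBIC)
cv2.imwrite("pics/s2.png",a)
```

```text
[0.669981   0.07952219 0.0967027 ] [-1.79926201e+02 -7.38376105e-03  7.59855621e+01] [ 1.48157504  0.45822941 -5.30227142] 0.059025838336405644
```

View pics/s2.png

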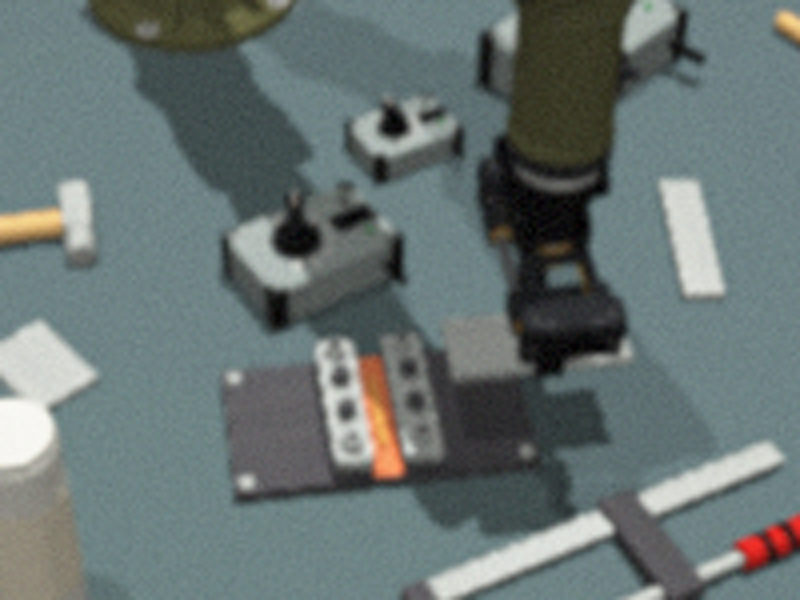

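The picture shows the plate held level in the gripper, its inner end over the left part of the jig base, around crop pixel (480,345). Next I lower it onto the base.

>>> {"op": "drive_tool", "data": {"angular": [[0, 0, 0], [0, 0, 0], [0, 0, 0], [0, 0, 0], [0, 0, 0], [0, 0, 0]], "delta_pos": [[0, 0, 2], [0, 0, 2], [0, 0, 1.5], [0, 0, 0.8], [0, 0, 0.3], [0, 0, 0]], "gripper": [5, 5, 5, 5, 5, 5]}}

```text
time_s: 8.1
tool_pos: [0.6706, 0.0803, 0.0311]
tool_rot: [-180.0, -0.0, 76.2]
force: [0.1, 0.8, -5.6]
grip_width: 0.0588
grasp_force: 50.0
```

>>> {"op": "drive_tool", "data": {"angular": [[0, 0, 0], [0, 0, 0]], "delta_pos": [[0, 0, 0.1], [0, 0, 0]], "gripper": [5, 5]}}

```text
time_s: 8.3
tool_pos: [0.6712, 0.0799, 0.031]
tool_rot: [179.9, -0.0, 76.1]
force: [-0.0, 0.1, -5.8]
grip_width: 0.0589
grasp_force: 50.0
```

>>> {"op": "drive_tool", "data": {"angular": [[0, 0, 0], [0, 0, 0]], "delta_pos": [[0, 0, 0.1], [0, 0, 0]], "gripper": [5, 5]}}

```text
time_s: 8.5
tool_pos: [0.6707, 0.0799, 0.0294]
tool_rot: [180.0, -0.0, 76.1]
force: [-0.2, 0.2, -4.8]
grip_width: 0.0593
grasp_force: 50.0
```

>>> {"op": "drive_tool", "data": {"angular": [[0, 0, 0], [0, 0, 0]], "delta_pos": [[0, 0, 0.05], [0, 0, 0]], "gripper": [5, 5]}}

```text
time_s: 8.7
tool_pos: [0.6708, 0.0799, 0.0293]
tool_rot: [180.0, -0.0, 76.1]
force: [-1.0, 0.3, -1.5]
grip_width: 0.0588
grasp_force: 50.0
```

>>> {"op": "drive_tool", "data": {"angular": [[0, 0, 0], [0, 0, 0], [0, 0, 0], [0, 0, 0], [0, 0, 0]], "delta_pos": [[-0.6, 0, 0], [-0.8, 0, 0], [-0.8, 0, 0], [-0.8, 0, 0], [0, 0, 0]], "gripper": [5, 5, 5, 5, 5]}}

```text
time_s: 9.2
tool_pos: [0.6634, 0.0483, 0.0293]
tool_rot: [179.9, 0.1, 76.0]
force: [-0.2, -1.3, 2.4]
grip_width: 0.0589
grasp_force: 50.0
```

>>> {"op": "drive_tool", "data": {"angular": [[0, 0, 0], [0, 0, 0], [0, 0, 0], [0, 0, 0]], "delta_pos": [[-0.8, 0, 0], [-0.8, 0, 0], [-0.8, 0, 0], [0, 0, 0]], "gripper": [5, 5, 5, 5]}}

```text
time_s: 9.6
tool_pos: [0.6579, 0.0265, 0.0293]
tool_rot: [179.9, -0.0, 76.1]
force: [1.1, 1.6, 4.2]
grip_width: 0.0589
grasp_force: 50.0
```

>>> {"op": "drive_tool", "data": {"angular": [[0, 0, 0], [0, 0, 0], [0, 0, 0]], "delta_pos": [[-0.2, 0, 0], [-0.2, 0, 0], [0, 0, 0]], "gripper": [5, 5, 5]}}

```text
time_s: 9.9
tool_pos: [0.6575, 0.0253, 0.0293]
tool_rot: [179.9, -0.1, 76.2]
force: [1.6, 5.2, 3.7]
grip_width: 0.0589
grasp_force: 50.0
```

>>> {"op": "drive_tool", "data": {"angular": [[0, 0, 0], [0, 0, 0]], "delta_pos": [[-0.2, 0, 0], [0, 0, 0]], "gripper": [5, 5]}}

```text
time_s: 10.1
tool_pos: [0.6571, 0.0239, 0.0293]
tool_rot: [179.9, -0.2, 76.2]
force: [2.1, 5.9, 3.7]
grip_width: 0.0589
grasp_force: 50.0
```

>>> {"op": "drive_tool", "data": {"angular": [[0, 0, 0], [0, 0, 0]], "delta_pos": [[-0.2, 0, 0], [0, 0, 0]], "gripper": [5, 5]}}

```text
time_s: 10.3
tool_pos: [0.6571, 0.0237, 0.0293]
tool_rot: [179.9, -0.3, 76.3]
force: [2.6, 8.3, 2.2]
grip_width: 0.0591
grasp_force: 50.0
```

>>> {"op": "drive_tool", "data": {"angular": [[0, 0, 0], [0, 0, 0], [0, 0, 0]], "delta_pos": [[-0.3, 0, 0], [-0.3, 0, 0], [0, 0, 0]], "gripper": [5, 5, 5]}}

```text
time_s: 10.6
tool_pos: [0.6567, 0.0236, 0.0294]
tool_rot: [179.8, -0.7, 76.4]
force: [5.1, 15.7, 0.5]
grip_width: 0.0588
grasp_force: 50.0
```

>>> {"op": "drive_tool", "data": {"angular": [[0, 0, 0], [0, 0, 0], [0, 0, 0]], "delta_pos": [[-0.3, 0, 0], [-0.3, 0, 0], [0, 0, 0]], "gripper": [5, 5, 5]}}

```text
time_s: 10.9
tool_pos: [0.6565, 0.0234, 0.0295]
tool_rot: [179.8, -1.0, 76.6]
force: [8.1, 23.1, -2.0]
grip_width: 0.0592
grasp_force: 50.0
```

Run:
```python
from h import *
S=eyes.read_camera("scene")
o=telemetry.get_obs(); print(o["tool_pos"],o["tool_rot"],o["force"],o["wrist_torque"])
cv2.imwrite("pics/s3.png",view(S,(.6375,-.02),.012,.13,yaw=-13.9+180))
```

```text
[0.65653729 0.02339761 0.02946465] [179.78591622  -1.01871185  76.62344509] [ 8.82571187 23.20683603 -2.40772587] [ 5.12197559 -1.58734754 -0.16723009]
```

View pics/s3.png

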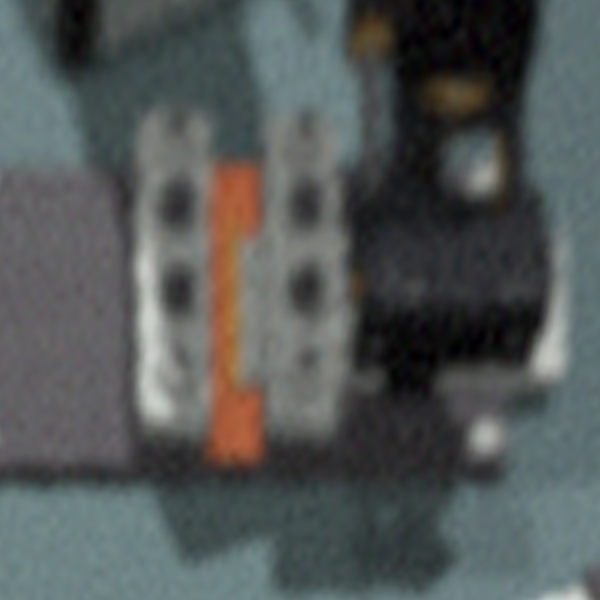

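The plate's inner end reaches the brass strip at about crop pixel (240,315), squarely. Next I unload the push, release and lift.

>>> {"op": "drive_tool", "data": {"angular": [[0, 0, 0], [0, 0, 0], [0, 0, 0], [0, 0, 0]], "delta_pos": [[0.4, 0, 0], [0.4, 0, 0], [0.2, 0, 0], [0, 0, 0]], "gripper": [5, 5, 5, 5]}}

```text
time_s: 11.35
tool_pos: [0.6567, 0.0237, 0.0293]
tool_rot: [179.9, -0.4, 76.4]
force: [2.4, 10.5, 3.1]
grip_width: 0.0589
grasp_force: 50.0
```

>>> {"op": "drive_tool", "data": {"angular": [[0, 0, 0], [0, 0, 0], [0, 0, 0], [0, 0, 0], [0, 0, 0]], "delta_pos": [[0, 0, 0], [0, 0, 0], [0, 0, 0], [0, 0, 0], [0, 0, 0]], "gripper": [6.4, 7, 7.5, 7.5, 7.5]}}

```text
time_s: 11.85
tool_pos: [0.6549, 0.0167, 0.0283]
tool_rot: [-180.0, 0.0, 76.1]
force: [-0.4, -0.2, 0.4]
grip_width: 0.0743
grasp_force: 0.0
```

>>> {"op": "drive_tool", "data": {"angular": [[0, 0, 0], [0, 0, 0], [0, 0, 0], [0, 0, 0], [0, 0, 0], [0, 0, 0], [0, 0, 0], [0, 0, 0], [0, 0, 0], [0, 0, 0], [0, 0, 0], [0, 0, 0], [0, 0, 0], [0, 0, 0], [0, 0, 0], [0, 0, 0], [0, 0, 0], [0, 0, 0], [0, 0, 0], [0, 0, 0]], "delta_pos": [[0, 0, -2], [0, 0, -4], [0, 0, -4], [0, 0, -4], [0, 0, -4], [0, 0, -4], [-2, -0.2, 0], [-4, -0.4, 0], [-4, -0.4, 0], [-4, -0.4, 0], [-4, -0.4, 0], [-4, -0.4, 0], [-4, -0.4, 0], [-4, -0.4, 0], [-4, -0.4, 0], [-4, -0.4, 0], [-4, -0.4, 0], [-4, -0.4, 0], [-2, -0.2, 0], [0, 0, 0]], "gripper": [8.7, 8.7, 8.7, 8.7, 8.7, 8.7, 8.7, 8.7, 8.7, 8.7, 8.7, 8.7, 8.7, 8.7, 8.7, 8.7, 8.7, 8.7, 8.7, 8.7]}}

```text
time_s: 13.85
tool_pos: [0.4892, -0.4415, 0.2478]
tool_rot: [-179.9, 0.2, 75.7]
force: [0.8, -0.4, -0.7]
grip_width: 0.0866
grasp_force: 0.0
```

>>> {"op": "drive_tool", "data": {"angular": [[0, 0, 0.142], [0, 0, 0.142], [0, 0, 0.142], [0, 0, 0.142], [0, 0, 0.142], [0, 0, 0.142], [0, 0, 0.142], [0, 0, 0.142], [0, 0, 0.142], [0, 0, 0.142], [0, 0, 0], [0, 0, 0]], "delta_pos": [[0, 0, 0], [0, 0, 0], [0, 0, 0], [0, 0, 1], [0, 0, 2], [0, 0, 2], [0, 0, 2], [0, 0, 2], [0, 0, 2], [0, 0, 2], [0, 0, 2], [0, 0, 0]], "gripper": [8.7, 8.7, 8.7, 8.7, 8.7, 8.7, 8.7, 8.7, 8.7, 8.7, 8.7, 8.7]}}

```text
time_s: 15.05
tool_pos: [0.4924, -0.4338, 0.095]
tool_rot: [-179.8, 0.3, -5.1]
force: [-1.1, -0.2, 0.1]
grip_width: 0.087
grasp_force: 0.0
```

Run:
```python
from h import *
T=eyes.read_camera("top");S=eyes.read_camera("scene")
o=telemetry.get_obs(); print(o["tool_pos"],o["tool_rot"])
for d in (T,S):
  for t in ("plate_a","spray_can"):
    for r in models.cut_out(d,t):
      if r["p"]>.3: print(t,round(r["p"],2),np.round(r["centre"]),*rect(d,r["pixels"],.008 if t=="plate_a" else .19), *rect(d,r["pixels"],.02))
cv2.imwrite("pics/t4.png",view(T,(.62,-.03),.02,.16,yaw=-13.9))
```

```text
[ 0.4937021  -0.43596382  0.09838266] [-1.79953878e+02  3.34875211e-02 -5.16664744e+00]
plate_a 0.85 [298. 160.] [665.5  40.4] [99.6 65. ] 75.1 [663.2  39.8] [98.8 64.5] 75.1
spray_can 0.83 [415. 137.] [ 688.8 -321.2] [111.9  62.8] -43.4 [ 729.7 -358.9] [126.6  71. ] -43.4
plate_a 0.81 [194. 251.] [ 494.3 -439.6] [147.7  61.8] -5.5 [ 505.8 -439.2] [146.1  61.1] -5.5
plate_a 0.65 [348. 242.] [653.1  44.5] [100.5  73.4] 78.0 [662.8  39.5] [99.4 72.6] 78.0
spray_can 0.73 [235. 266.] [ 776.4 -347.9] [195.   59.8] -4.2 [ 634.6 -336.2] [232.3  71.3] -4.2
```

View pics/t4.png

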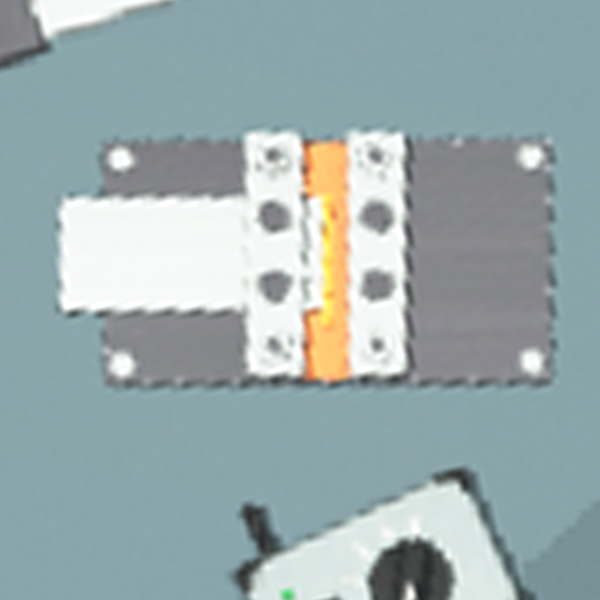

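The left plate lies home and square against the strip, its outer end at column 62 and its inner end at the yellow strip near (325,255). Next I pick the right plate.

>>> {"op": "drive_tool", "data": {"angular": [[0, 0, 0], [0, 0, 0], [0, 0, 0], [0, 0, 0], [0, 0, 0], [0, 0, 0]], "delta_pos": [[0, 0.25, 2.5], [0, 0, 2.5], [0, 0, 1.5], [0, 0, 0.8], [0, 0, 0.4], [0, 0, 0]], "gripper": [8.7, 8.7, 8.7, 8.7, 8.7, 8.7]}}

```text
time_s: 15.95
tool_pos: [0.4935, -0.4395, 0.0218]
tool_rot: [180.0, -0.0, -5.2]
force: [-0.2, -0.6, -0.1]
grip_width: 0.0871
grasp_force: 0.0
```

>>> {"op": "drive_tool", "data": {"angular": [[0, 0, 0], [0, 0, 0], [0, 0, 0], [0, 0, 0], [0, 0, 0], [0, 0, 0], [0, 0, 0], [0, 0, 0]], "delta_pos": [[0, 0, 0.5], [0, 0, 0], [0, 0, 0], [0, 0, 0], [0, 0, 0], [0, 0, 0], [0, 0, 0], [0, 0, 0]], "gripper": [8.7, 8.7, 5.0, 5.0, 5.0, 5.0, 5.0, 5.0], "squeeze": 50}}

```text
time_s: 16.75
tool_pos: [0.4936, -0.4381, 0.0166]
tool_rot: [-179.9, 0.0, -5.2]
force: [-0.4, 3.7, 3.6]
grip_width: 0.0587
grasp_force: 50.0
```

>>> {"op": "drive_tool", "data": {"angular": [[0, 0, 0], [0, 0, 0], [0, 0, 0], [0, 0, 0], [0, 0, -0.142], [0, 0, -0.142], [0, 0, -0.142], [0, 0, -0.142], [0, 0, -0.142], [0, 0, -0.142], [0, 0, -0.142], [0, 0, -0.142], [0, 0, -0.142], [0, 0, -0.142], [0, 0, 0], [0, 0, 0]], "delta_pos": [[0, 0, -1], [0, 0, -2], [0, 0, -2], [0, 0, -2], [0, 0, -1], [0, 0, 0], [0, 0, 0], [0, 0, 0], [0, 0, 0], [0, 0, 0], [0, 0, 0], [0, 0, 0], [0, 0, 0], [0, 0, 0], [0, 0, 0], [0, 0, 0]], "gripper": [5, 5, 5, 5, 5, 5, 5, 5, 5, 5, 5, 5, 5, 5, 5, 5]}}

```text
time_s: 18.35
tool_pos: [0.4926, -0.4396, 0.0961]
tool_rot: [-180.0, 0.0, 75.9]
force: [0.5, 0.0, -5.0]
grip_width: 0.0591
grasp_force: 50.0
```

>>> {"op": "drive_tool", "data": {"angular": [[0, 0, 0], [0, 0, 0], [0, 0, 0], [0, 0, 0], [0, 0, 0], [0, 0, 0], [0, 0, 0], [0, 0, 0], [0, 0, 0], [0, 0, 0], [0, 0, 0], [0, 0, 0], [0, 0, 0], [0, 0, 0]], "delta_pos": [[1.5, 0, 0], [3, 0, 0], [3, 0, 0], [3, 0, 0], [3, 0, 0], [3, 0, 0], [3, 0, 0], [3, 0, 0], [3, 1, 0], [1.5, 1.5, 0], [0.8, 1.5, 0], [0, 0.75, 0], [0, 0, 0], [0, 0, 0]], "gripper": [5, 5, 5, 5, 5, 5, 5, 5, 5, 5, 5, 5, 5, 5]}}

```text
time_s: 19.75
tool_pos: [0.6049, -0.1816, 0.0963]
tool_rot: [-179.9, 0.0, 76.0]
force: [0.4, 0.4, -5.3]
grip_width: 0.0587
grasp_force: 50.0
```

>>> {"op": "drive_tool", "data": {"angular": [[0, 0, 0], [0, 0, 0], [0, 0, 0], [0, 0, 0], [0, 0, 0], [0, 0, 0]], "delta_pos": [[0, 0, 2], [0, 0, 2], [0, 0, 1.3], [0, 0, 0.8], [0, 0, 0.3], [0, 0, 0]], "gripper": [5, 5, 5, 5, 5, 5]}}

```text
time_s: 20.35
tool_pos: [0.606, -0.181, 0.0326]
tool_rot: [180.0, 0.0, 76.1]
force: [0.1, -0.1, -5.0]
grip_width: 0.059
grasp_force: 50.0
```

>>> {"op": "drive_tool", "data": {"angular": [[0, 0, 0], [0, 0, 0], [0, 0, 0]], "delta_pos": [[0, 0, 0.25], [0, 0, 0], [0, 0, 0]], "gripper": [5, 5, 5]}}

```text
time_s: 20.65
tool_pos: [0.6064, -0.1808, 0.0305]
tool_rot: [180.0, -0.0, 76.1]
force: [-0.2, 0.2, -5.9]
grip_width: 0.0589
grasp_force: 50.0
```

>>> {"op": "drive_tool", "data": {"angular": [[0, 0, 0], [0, 0, 0]], "delta_pos": [[0, 0, 0.1], [0, 0, 0]], "gripper": [5, 5]}}

```text
time_s: 20.85
tool_pos: [0.6061, -0.1807, 0.0291]
tool_rot: [180.0, -0.0, 76.1]
force: [0.2, 0.2, -5.1]
grip_width: 0.059
grasp_force: 50.0
```

>>> {"op": "drive_tool", "data": {"angular": [[0, 0, 0], [0, 0, 0]], "delta_pos": [[0, 0, 0.08], [0, 0, 0]], "gripper": [5, 5]}}

```text
time_s: 21.05
tool_pos: [0.6062, -0.1807, 0.0286]
tool_rot: [180.0, -0.0, 76.1]
force: [-0.8, -0.6, -3.3]
grip_width: 0.0592
grasp_force: 50.0
```

>>> {"op": "drive_tool", "data": {"angular": [[0, 0, 0], [0, 0, 0], [0, 0, 0], [0, 0, 0], [0, 0, 0]], "delta_pos": [[0.6, 0, 0], [0.8, 0, 0], [0.8, 0, 0], [0.8, 0, 0], [0, 0, 0]], "gripper": [5, 5, 5, 5, 5]}}

```text
time_s: 21.55
tool_pos: [0.6143, -0.1492, 0.0287]
tool_rot: [180.0, -0.1, 76.3]
force: [0.4, 1.5, -0.2]
grip_width: 0.0591
grasp_force: 50.0
```

>>> {"op": "drive_tool", "data": {"angular": [[0, 0, 0], [0, 0, 0], [0, 0, 0], [0, 0, 0]], "delta_pos": [[0.8, 0, 0], [0.8, 0, 0], [0.8, 0, 0], [0, 0, 0]], "gripper": [5, 5, 5, 5]}}

```text
time_s: 21.95
tool_pos: [0.6198, -0.1265, 0.0286]
tool_rot: [180.0, -0.1, 76.2]
force: [-0.1, -0.9, 2.1]
grip_width: 0.0592
grasp_force: 50.0
```

>>> {"op": "drive_tool", "data": {"angular": [[0, 0, 0], [0, 0, 0], [0, 0, 0], [0, 0, 0]], "delta_pos": [[0.3, 0, 0], [0.3, 0, 0], [0.3, 0, 0], [0, 0, 0]], "gripper": [5, 5, 5, 5]}}

```text
time_s: 22.35
tool_pos: [0.6213, -0.1203, 0.0286]
tool_rot: [180.0, 0.0, 76.1]
force: [-0.9, -4.0, 2.8]
grip_width: 0.0587
grasp_force: 50.0
```

>>> {"op": "drive_tool", "data": {"angular": [[0, 0, 0], [0, 0, 0], [0, 0, 0]], "delta_pos": [[0.3, 0, 0], [0.3, 0, 0], [0, 0, 0]], "gripper": [5, 5, 5]}}

```text
time_s: 22.65
tool_pos: [0.6223, -0.1161, 0.0286]
tool_rot: [180.0, 0.2, 76.1]
force: [-2.3, -6.5, 3.6]
grip_width: 0.0591
grasp_force: 50.0
```

>>> {"op": "drive_tool", "data": {"angular": [[0, 0, 0], [0, 0, 0], [0, 0, 0]], "delta_pos": [[0.3, 0, 0], [0.3, 0, 0], [0, 0, 0]], "gripper": [5, 5, 5]}}

```text
time_s: 22.95
tool_pos: [0.6224, -0.1159, 0.0286]
tool_rot: [180.0, 0.5, 75.9]
force: [-3.1, -14.3, 2.6]
grip_width: 0.059
grasp_force: 50.0
```

>>> {"op": "drive_tool", "data": {"angular": [[0, 0, 0], [0, 0, 0], [0, 0, 0]], "delta_pos": [[0.3, 0, 0], [0.2, 0, 0], [0, 0, 0]], "gripper": [5, 5, 5]}}

```text
time_s: 23.25
tool_pos: [0.6224, -0.1158, 0.0286]
tool_rot: [180.0, 0.8, 75.8]
force: [-6.3, -21.4, 3.9]
grip_width: 0.059
grasp_force: 50.0
```

Run:
```python
from h import *
o=telemetry.get_obs(); print(o["tool_pos"],o["tool_rot"],o["force"],o["wrist_torque"])
```

```text
[ 0.62240464 -0.11576889  0.02860769] [179.97051953   0.83710335  75.81548817] [ -6.30204749 -21.4017172    3.90055875] [-4.87202499  1.49270198  0.6813183 ]
```

Butted. Unloading, releasing and lifting to look.

>>> {"op": "drive_tool", "data": {"angular": [[0, 0, 0], [0, 0, 0], [0, 0, 0], [0, 0, 0]], "delta_pos": [[-0.4, 0, 0], [-0.4, 0, 0], [-0.1, 0, 0], [0, 0, 0]], "gripper": [5, 5, 5, 5]}}

```text
time_s: 23.65
tool_pos: [0.6223, -0.1161, 0.0286]
tool_rot: [180.0, 0.2, 76.0]
force: [-2.4, -10.6, 4.2]
grip_width: 0.0589
grasp_force: 50.0
```

>>> {"op": "drive_tool", "data": {"angular": [[0, 0, 0], [0, 0, 0], [0, 0, 0], [0, 0, 0], [0, 0, 0]], "delta_pos": [[0, 0, 0], [0, 0, 0], [0, 0, 0], [0, 0, 0], [0, 0, 0]], "gripper": [6.4, 7, 7.5, 7.5, 7.5]}}

```text
time_s: 24.15
tool_pos: [0.6232, -0.1109, 0.0282]
tool_rot: [-180.0, -0.0, 76.2]
force: [-1.4, 0.7, 1.0]
grip_width: 0.0742
grasp_force: 0.0
```

>>> {"op": "drive_tool", "data": {"angular": [[0, 0, 0], [0, 0, 0], [0, 0, 0], [0, 0, 0], [0, 0, 0], [0, 0, 0], [0, 0, 0], [0, 0, 0], [0, 0, 0], [0, 0, 0], [0, 0, 0], [0, 0, 0], [0, 0, 0]], "delta_pos": [[0, 0, -2], [0, 0, -4], [0, 0, -4], [0, 0, -4], [0, 0, -3], [-3.3, -1.8, 0], [-3.3, -1.8, 0], [-3.3, -1.8, 0], [-3.3, -1.8, 0], [-3.3, -1.8, 0], [-3.3, -1.8, 0], [0, 0, 0], [0, 0, 0]], "gripper": [8.7, 8.7, 8.7, 8.7, 8.7, 8.7, 8.7, 8.7, 8.7, 8.7, 8.7, 8.7, 8.7]}}

```text
time_s: 25.45
tool_pos: [0.4705, -0.2786, 0.1985]
tool_rot: [179.9, -0.1, 76.0]
force: [0.8, -0.1, -0.5]
grip_width: 0.0873
grasp_force: 0.0
```

Run:
```python
from h import *
T=eyes.read_camera("top");S=eyes.read_camera("scene")
o=telemetry.get_obs(); print(o["tool_pos"],o["tool_rot"])
for d in (T,S):
  for t in ("plate_a",):
    for r in models.cut_out(d,t):
      if r["p"]>.3: print(t,round(r["p"],2),np.round(r["centre"]),*rect(d,r["pixels"],.02))
v=np.hstack([view(T,(.6379,-.05),.02,.155,yaw=-13.9,n=400),view(S,(.456,-.051),.07,.08,n=400)])
cv2.imwrite("pics/c5.png",v)
```

```text
[ 0.47176597 -0.27679032  0.19822628] [ 1.79978407e+02 -5.15358004e-02  7.62443633e+01]
plate_a 0.94 [298. 161.] [661.1  41.2] [98.7 60.4] 75.0
plate_a 0.83 [350. 169.] [ 619.1 -139.8] [98.9 58.3] 74.5
plate_a 0.8 [298. 247.] [ 618.7 -141.2] [101.1  66.4] 76.3
```

View pics/c5.png

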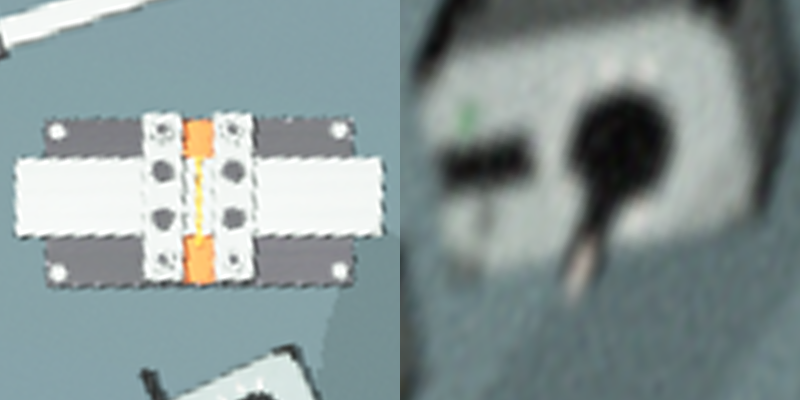

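Both plates are home: end edges at columns 15 and 385, symmetric about the strip at 199, level with each other. The knob pointer, near (580,270) in the right crop, fits the first click. Two more clicks (60° clockwise) are needed.

>>> {"op": "drive_tool", "data": {"angular": [[0, 0, 0], [0, 0, 0], [0, 0, 0], [0, 0, 0], [0, 0, 0], [0, 0, 0], [0, 0, 0], [0, 0, -0.1336], [0, 0, -0.1336], [0, 0, -0.1336], [0, 0, -0.1336], [0, 0, -0.1336], [0, 0, -0.1336], [0, 0, -0.1336], [0, 0, -0.1336], [0, 0, -0.1336], [0, 0, -0.1336], [0, 0, -0.1336], [0, 0, 0], [0, 0, 0]], "delta_pos": [[3.08, -1, 0], [3.08, -1, 0], [3.08, -1, 0], [3.08, -1, 0], [3.08, -1, 0], [3.08, -1, 0], [3.08, -1, 0], [0, 0, 0], [0, 0, 0], [0, 0, 0], [0, 0, 0], [0, 0, 0], [0, 0, 0], [0, 0, 0], [0, 0, 0.5], [0, 0, 1], [0, 0, 1], [0, 0, 1], [0, 0, 1], [0, 0, 0]], "gripper": [8.7, 8.7, 8.7, 8.7, 8.7, 8.7, 8.7, 8.7, 8.7, 8.7, 8.7, 6, 6, 6, 6, 6, 6, 6, 6, 6]}}

```text
time_s: 27.65
tool_pos: [0.4536, -0.0513, 0.1519]
tool_rot: [-179.9, -0.1, 160.2]
force: [0.2, 0.1, -0.5]
grip_width: 0.0598
grasp_force: 0.0
```

>>> {"op": "drive_tool", "data": {"angular": [[0, 0, 0]], "delta_pos": [[0, 0, 0]], "gripper": [6]}}

```text
time_s: 27.75
tool_pos: [0.4546, -0.0517, 0.1532]
tool_rot: [-180.0, -0.0, 160.3]
force: [-0.1, 0.1, -0.4]
grip_width: 0.0603
grasp_force: 0.0
```

>>> {"op": "drive_tool", "data": {"angular": [[0, 0, 0], [0, 0, 0], [0, 0, 0], [0, 0, 0], [0, 0, 0], [0, 0, 0]], "delta_pos": [[0, 0, 2], [0, 0, 2.5], [0, 0, 2], [0, 0, 1.3], [0, 0, 0.5], [0, 0, 0]], "gripper": [6, 6, 6, 6, 6, 6]}}

```text
time_s: 28.35
tool_pos: [0.4545, -0.0521, 0.0702]
tool_rot: [-180.0, -0.0, 160.3]
force: [-0.1, -0.0, -1.0]
grip_width: 0.0603
grasp_force: 0.0
```

>>> {"op": "drive_tool", "data": {"angular": [[0, 0, 0], [0, 0, 0], [0, 0, 0], [0, 0, 0], [0, 0, 0], [0, 0, 0], [0, 0, 0], [0, 0, 0], [0, 0, 0]], "delta_pos": [[0, 0, 0], [0, 0, 0], [0, 0, 0], [0, 0, 0], [0, 0, 0], [0, 0, 0], [0, 0, 0], [0, 0, 0], [0, 0, 0]], "gripper": [4, 3, 2, 1.5, 1, 1, 1, 1, 1], "squeeze": 25}}

```text
time_s: 29.25
tool_pos: [0.4552, -0.0501, 0.0703]
tool_rot: [179.8, 0.0, 160.4]
force: [1.3, 5.7, -1.8]
grip_width: 0.0138
grasp_force: 25.0
```

>>> {"op": "drive_tool", "data": {"angular": [[0, 0, 0.105], [0, 0, 0.105], [0, 0, 0.105], [0, 0, 0.105], [0, 0, 0.105], [0, 0, 0.105], [0, 0, 0.105], [0, 0, 0.105], [0, 0, 0.105], [0, 0, 0.105], [0, 0, 0], [0, 0, 0]], "delta_pos": [[0, 0, 0], [0, 0, 0], [0, 0, 0], [0, 0, 0], [0, 0, 0], [0, 0, 0], [0, 0, 0], [0, 0, 0], [0, 0, 0], [0, 0, 0], [0, 0, 0], [0, 0, 0]], "gripper": [1, 1, 1, 1, 1, 1, 1, 1, 1, 1, 1, 1]}}

```text
time_s: 30.45
tool_pos: [0.455, -0.0504, 0.0704]
tool_rot: [179.9, -0.1, 100.4]
force: [1.8, 4.5, -0.8]
grip_width: 0.0143
grasp_force: 25.0
```

Turned to 100.4°, which is the third click. Release, lift, move aside and check.

>>> {"op": "drive_tool", "data": {"angular": [[0, 0, 0], [0, 0, 0], [0, 0, 0], [0, 0, 0], [0, 0, 0], [0, 0, 0], [0, 0, 0], [0, 0, 0], [0, 0, 0], [0, 0, 0], [0, 0, 0], [0, 0, 0], [0, 0, 0], [0, 0, 0], [0, 0, 0], [0, 0, 0], [0, 0, 0]], "delta_pos": [[0, 0, 0], [0, 0, 0], [0, 0, 0], [0, 0, 0], [0, 0, -1.5], [0, 0, -3], [0, 0, -4], [0, 0, -4], [-3, 0, 0], [-4, 0, 0], [-4, 0, 0], [-4, 0, 0], [-4, 0, 0], [-4, 0, 0], [-2, 0, 0], [0, 0, 0], [0, 0, 0]], "gripper": [2.5, 4, 5, 6, 6, 6, 6, 6, 6, 6, 6, 6, 6, 6, 6, 6, 6]}}

```text
time_s: 32.15
tool_pos: [0.4983, -0.2978, 0.1948]
tool_rot: [-179.9, -0.0, 100.1]
force: [-0.4, 1.0, 0.2]
grip_width: 0.0599
grasp_force: 0.0
```

Run:
```python
from h import *
T=eyes.read_camera("top");o=telemetry.get_obs(); print(o["tool_pos"],o["force"],o["time_s"])
v=np.hstack([view(T,(.456,-.051),.07,.06,n=400),view(T,(.55,-.05),.02,.28,n=400)])
cv2.imwrite("pics/c6.png",v)
```

```text
[ 0.49859511 -0.29683776  0.19488678] [-0.42858607 -0.20290826 -0.59461299] 32.2
```

View pics/c6.png

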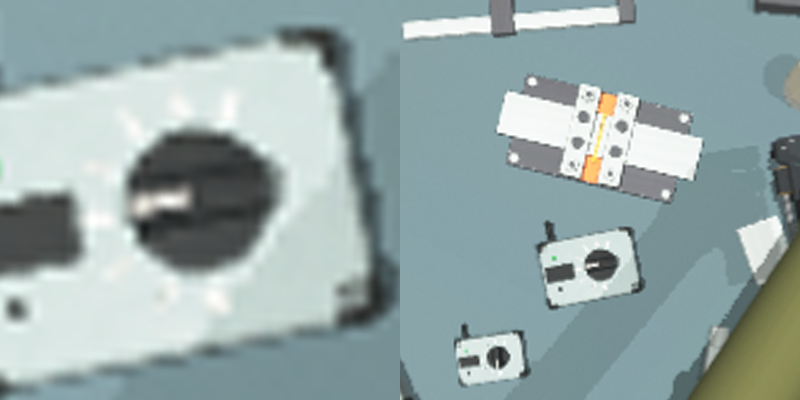

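The pointer is at (135,205), aimed at the mark at (90,218). Counting clockwise from the off dot at (215,298), the lines are (165,295), (115,270) and (90,218), so it is on the third. Both plates are still home.

```bash
python3 -c "
from cell import env
print(env.sign_off())"
```

```text
the job is handed in; nothing more can be done
None
```

Both full-size plates are under the hold-down bars and butted squarely against the gap strip, the selector is on the third click, and the job was handed in at about 32 s of the 72 s allowed.

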